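# Seat the grill plate on its pins and latch it

## Robot

A 6-joint arm with a two-finger parallel gripper is mounted at the origin on a cart in front of the work surface, level with it; the furniture and walls round the work are solid. World frame = base frame: x ahead of the robot, y to its left, z up, the work surface at z = 0. Lengths are in mm, angles in rad, forces in N, time in s.
With the tool pointing down it reaches from about 275 to 750 mm from the base axis. Payload 10.2 kg.
Tool frame: the origin (TCP) lies on the front face of the gripper's body, between the roots of the fingers; the fingertips stand 73 mm ahead of it and the grasp point (between the pads) lies 54 mm ahead of it; z points along the fingers, y is the line along which they close (so a half turn about z gives the same grasp; the last joint's range is limited). The gripper opens to 85 mm and grips with 20 to 120 N. Pads are 22 mm wide; open, the fingers measure 114 mm over their backs; the gripper's body (76 mm by 85 mm) begins 54 mm behind the grasp point. The pads swing forward as they close: fully open they stand 13 mm farther back than shut.
Start: joints at [1.091, 0.313, 1.498, -0, 1.331, -0.223], TCP at [133.356, 507.787, 303.894] pointing down, gripper open.
Joint ranges: [-2.94, 2.94], [-0.97, 2.17], [0.19, 2.56], [-1.23, 4.37], [0.02, 3.11], [-2.88, 2.88]. Speed limits (rad/s): [2.39, 2.39, 3.01, 3.14, 3.14, 3.14].

## Interface

Orientations are given as a unit quaternion [w, x, y, z].
In Python, from rig import * gives the robot as it stands.
- The arm moves only by the tool step_arm, never from a script. Its argument "plan" is a list of rows, each an object with "offset": the shift along the tool's x, y, z in cm, a list of three; "rot": the turn, a rotation vector about the tool's x, y, z in degrees, a list of three; "gripper": the finger opening in cm, from 0 to 8.54. In form: [{"offset": [x, y, z], "rot": [wx, wy, wz], "gripper": gripper}, ...]. A call has 1 to 12 rows; each row is the pose to reach, as a shift and turn from the pose commanded when the call began, along the tool's axes at that moment; what a row does not reach only later rows make up. A row lasts 1/10 s, in which the tool goes at most 50 mm and 8.59 degrees, less where a joint would pass 70% of its speed; a pose out of reach is approached as far as the arm can. A call with a gripper value outside its range is refused whole. The fingers move at their own pace and stop on an object; "squeeze" is the grip in N (left out, the last holds). Time passes only in rows, so rows that repeat a pose let the fingers close. It gives the time, the measured TCP pose, the force, the opening and the grip force at its end, in the units of the state.
- sense(): the state, without advancing time (a new reading comes with each control period).
- capture(name): name is "scene" or "side" or "wrist"; returns a dict with "color" (400x640x3 uint8, red, green, blue), "depth" (400x640 float32, mm along the optical axis (not along the pixel's ray), 0 where there is no reading), "vertical_fov" (degrees; the focal length in pixels is half the picture's height over the tangent of half this angle, whatever the lens; pixels are square), "cx", "cy" (the principal point, pixels), "rvec" (rotation vector, rad) and "tvec" (3), from world to camera coordinates, as OpenCV has them; the wrist camera has in their place "mount" (4x4, takes a point from camera to tool coordinates, whose origin is the TCP and whose axes are the flange's). Camera axes: x right, y down, z forward; pixel columns grow to the right and rows downward; lengths in mm; the calibration is good to about 2 mm. A picture is of the moment at which its call begins: read the wrist's pose just before it.
- finish_job(): hands the job in; it is judged then, once.
The state is a dict: "time_s": time; "joints": joint angles; "dq": joint speeds; "tau": joint torques, N m; "eef_pos": TCP position; "ee_rot": TCP orientation; "force": force on the tool from outside, world axes, zero at the start; "wrist_torque": the same for the moment, N m; "grip_width": opening from 0.0 (shut) to 1.0 (fully open); "grip_force": force on a finger pad.
Only numpy, scipy, OpenCV 4.12 (cv2) and the standard library are available. Lean on these libraries where they do the work, as an engineer would, in place of code of your own. Each camera call takes 0.05 s, during which the arm holds its last target. There are 200 camera calls.

## Task

The washed grill plate lies on the chopping board. Put it back on the table grill: lay it on the steel deck, slide it gently left or right until its four holes drop over the deck's pins and it lies flat, then push the latch home over its front rim. Do not drop, press or push the plate hard against the grill, and leave the other things where they are.

Things in the scene. Friction and masses are not known exactly. Their poses are not given: they have to be found in the camera images.
- grill: Table grill, fixed. Black housing 220 (x) x 330 (y) x 40 mm, carry handles to y = +-187. Origin: under its middle, on the worktop; x points from its front (dial and latch, towards the robot) to its back, y along its length, z up. On its flat top lies a steel deck with an open well, upper face at z = 44. A seated plate's underside is at z = 44, its origin near x = 0, y = c (see deck_mid).
- deck_mid (a point): Middle of the grill, 44 mm above its origin, level with the deck's upper face; axes as the grill's. Four fixed steel pins, 8 mm thick, with tapered tips, stand 6 mm out of the deck at x = +-58, y = c +-70 from here. The deck is clamped in slots: c is somewhere from -22 to +22 mm, is not measured and stays as it is. Off the pins the plate rides level on their tips, 6 mm above the deck.
- plate: Loose dark cast grill plate, 146 (x) x 248 (y) x 5 mm, 0.32 to 0.48 kg, on a 21 mm thick chopping board. Origin: middle of its underside; z up; x roughly to the back at the start. Round its top a rim 3 mm high, 5 mm wide; ribs 2 mm high on its left half from y = 33 on. Four through holes, 11 mm wide, at x = +-58, y = +-70. It rests on all four pin tips up to 48 mm off along y.
- plate_rib (a point): Middle of the plate's divider, the upright wall to lift it by: 12 mm thick (y), 108 mm long (x), 24 mm high above the plate's upper face. This point is 19 mm above the plate's underside, the divider's top 29 mm above it. Axes as the plate's.
- latch (a joint): Latch in the middle of the grill's front edge: a tongue 50 mm wide that slides along the grill's +x over the front rim of a seated plate. 0 = open, 0.015 m = fully home; starts at 0 to 0.002 and stays where it is left. Moving it takes about 3 N. An unseated plate is in its way.
- latch_grip (a point): Middle of the latch's black thumb piece, 14 (x) x 26 (y) mm, 22 mm high, top 8 mm above this point. With the latch at 0 it is at x = -106, y = 0, z = 72 mm in the grill's frame; it moves with the latch. Axes as the grill's.
- fork: Steel fork, 193 mm, on the front of the chopping board; to be left alone. Origin in its middle underneath.
- salt_shaker: Salt shaker, 44 mm wide, 90 mm high, behind the grill; to be left alone. Origin under its middle.
- pepper_mill: Wooden pepper mill, 58 mm wide, 170 mm high, behind the grill; to be left alone. Origin under its middle.
- glass_a: Short drinking glass, 81 mm wide, 93 mm high, at the back; to be left alone. Origin under its middle.

How it is judged:
By the outcome, as a careful person would: the job done as asked, in the order asked, and still so for the second after the job is handed in, with the robot touching nothing.
It also fails if it takes over 45 s, if anything falls off the work surface, if the arm or the gripper's body presses on something with over 40 N, if the wrist force passes 120 N, or if a joint passes its speed limit or range.

## Working session

There is one attempt and no reset: what is moved stays moved. The work goes in short steps, Python scripts to look and compute and a tool call to move; the robot and the scene stay as the last step left them, time stands still between calls to the robot, and variables do not carry over. Pictures are saved under pics/ and viewed, at most 10 in all, crops included, and the job is handed in when it is done.

Besides the shell and the picture viewer there is one more tool, called as name(argument=value, ...) on one line, values as JSON. step_arm: Moves the arm, as the interface text tells. Its arguments: {"type":"object","properties":{"plan":{"type":"array"},"squeeze":{"type":"number"}},"required":["plan"]}

```bash
mkdir -p pics; cat > h.py <<'E'
from rig import *
import numpy as np, cv2
from scipy.spatial.transform import Rotation as R
def cam(n):
    s=sense(); c=capture(n); f=200/np.tan(np.radians(c["vertical_fov"])/2)
    if n=="wrist":
        q=s["ee_rot"]; T=np.eye(4); T[:3,:3]=R.from_quat([q[1],q[2],q[3],q[0]]).as_matrix(); T[:3,3]=s["eef_pos"]
        M=T@np.array(c["mount"])
    else:
        Rm=cv2.Rodrigues(np.array(c["rvec"],float))[0]; M=np.eye(4); M[:3,:3]=Rm.T; M[:3,3]=-Rm.T@np.array(c["tvec"]).ravel()
    c["M"]=M; c["f"]=f; return c
def cloud(c):
    v,u=np.mgrid[:400,:640]; d=c["depth"]
    P=np.stack([(u-c["cx"])/c["f"]*d,(v-c["cy"])/c["f"]*d,d],-1)
    W=P@c["M"][:3,:3].T+c["M"][:3,3]; W[d==0]=np.nan; return W
def ray(c,uv,z):
    uv=np.atleast_2d(uv).astype(float)
    d=np.c_[(uv[:,0]-c["cx"])/c["f"],(uv[:,1]-c["cy"])/c["f"],np.ones(len(uv))]@c["M"][:3,:3].T
    o=c["M"][:3,3]; return o+d*((z-o[2])/d[:,2])[:,None]
def save(c,n): cv2.imwrite(f"pics/{n}.png",cv2.cvtColor(c["color"],cv2.COLOR_RGB2BGR)); np.savez(f"{n}.npz",**{k:c[k] for k in("color","depth","M","f","cx","cy")})
E
python3 - <<'E'
from h import *
for n in("scene","side"):
    c=cam(n); save(c,n); print(n,c["f"],c["cx"],c["cy"],c["M"][:3,3].round(),c["M"][:3,2].round(2))
s=sense(); print(s)
a=cv2.imread("pics/scene.png");b=cv2.imread("pics/side.png")
cv2.imwrite("pics/both.png",cv2.resize(np.vstack([a,b]),(480,600)))
E
```

```text
scene 486.5928914294632 318.92040538425243 195.23782309954765 [-382. -737.  737.] [ 0.72  0.5  -0.48]
side 371.52680770779864 325.28565060348035 202.425376500028 [ 280. -845.  646.] [ 0.3   0.79 -0.54]
{'time_s': 0.1, 'joints': array([ 1.09060787e+00,  3.13417813e-01,  1.49833132e+00,  9.04268222e-06,
        1.33099832e+00, -2.23389330e-01]), 'dq': array([-0.00127983, -0.00124098, -0.00297213,  0.00053883,  0.00034739,
        0.00157291]), 'tau': array([ 2.80106658e-03, -4.12905407e+01, -2.60143894e+01, -1.72844530e-04,
        3.01279761e-03,  2.36468014e-05]), 'eef_pos': array([133.2832614 , 507.65980288, 303.39130662]), 'ee_rot': array([-2.03080987e-04,  1.28048090e-01,  9.91767792e-01, -5.40524004e-04]), 'force': array([ 0.17580282, -0.93280766, -0.79196774]), 'wrist_torque': array([-0.01895011,  0.01728836,  0.00960187]), 'grip_force': 0.0, 'grip_width': 1.0021414900172259}
```

View pics/scene.png

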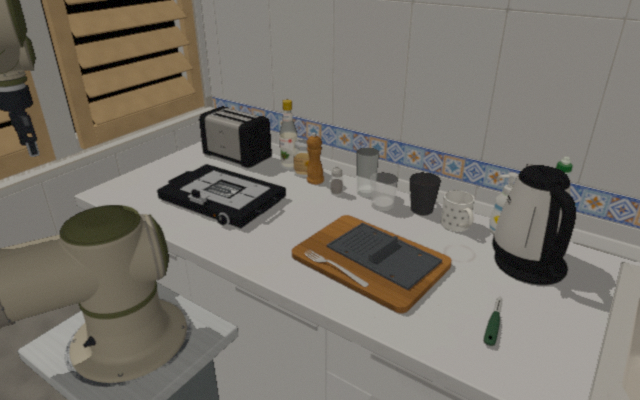

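View pics/side.png

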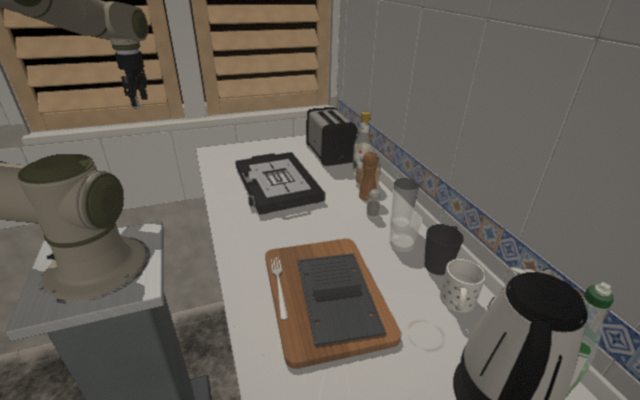

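The scene view shows the grill at about (222,193) with its latch at (222,217), and the plate on the board at (388,255). The side view shows the grill at (280,182), the plate at (340,298) with its divider at (337,292), and the fork at (280,285).

```bash
python3 - <<'E'
from h import *
def ld(n):
    z=np.load(n+".npz"); return {k:z[k] for k in z.files}
for n,pb,gb in(("scene",(325,218,450,292),(155,162,290,226)),("side",(296,245,388,348),(232,148,328,216))):
    c=ld(n); W=cloud(c); g=c["color"].max(2)
    m=np.zeros((400,640),bool); m[pb[1]:pb[3],pb[0]:pb[2]]=1
    sat=c["color"].max(2).astype(int)-c["color"].min(2)
    m&=(sat<35)&(g<110)
    m=cv2.morphologyEx(m.astype(np.uint8),cv2.MORPH_OPEN,np.ones((3,3)))
    k,l,st,_=cv2.connectedComponentsWithStats(m); i=1+st[1:,4].argmax(); m=l==i
    P=W[m]; P=P[np.isfinite(P[:,0])]
    top=P[P[:,2]>42]; low=P[(P[:,2]>15)&(P[:,2]<36)]
    r=cv2.minAreaRect(low[:,:2].astype(np.float32)); print(n,"plate",m.sum(),r,"z",np.median(low[:,2]))
    if len(top)>5: print(" rib",len(top),cv2.minAreaRect(top[:,:2].astype(np.float32)),np.percentile(top[:,2],[5,50,95]))
    m=np.zeros((400,640),bool); m[gb[1]:gb[3],gb[0]:gb[2]]=1
    P=W[m]; P=P[np.isfinite(P[:,0])]; P=P[(P[:,2]>25)&(P[:,2]<100)]
    a=P[P[:,2]<60]; print("grill",len(a),cv2.minAreaRect(a[:,:2].astype(np.float32)),np.percentile(a[:,2],[10,50,90]))
    t=P[P[:,2]>62]; print(" latch",len(t),t.mean(0) if len(t) else "")
    d=m&(g>110)&(sat<40)&(W[...,2]>30)&(W[...,2]<60)
    print(" deck",d.sum(),cv2.minAreaRect(W[d][:,:2].astype(np.float32)))
E
```

```text
scene plate 3702 ((526.115478515625, -304.3887939453125), (250.9501495361328, 159.3516387939453), 80.89960479736328) z 26.288142610876832
 rib 169 ((519.0855712890625, -303.568359375), (14.415785789489746, 107.68037414550781), 80.46776580810547) [42.97000486 48.68762103 51.6565576 ]
grill 4322 ((606.363037109375, 250.93177795410156), (375.59521484375, 406.0072021484375), 89.83889770507812) [31.0715255  40.12794249 44.76152668]
 latch 64 [416.76740267 243.23797284  72.9599194 ]
 deck 1168 ((567.0639038085938, 299.83941650390625), (345.8349914550781, 338.79888916015625), 25.75103187561035)
side plate 5738 ((523.8556518554688, -297.66754150390625), (262.96160888671875, 146.125), 81.1672592163086) z 25.818224522559717
 rib 270 ((523.3512573242188, -302.8031005859375), (14.902036666870117, 106.78096771240234), 81.68598937988281) [43.14475069 48.57151977 50.80401675]
grill 3484 ((570.484130859375, 254.148681640625), (378.7754821777344, 328.78143310546875), 89.90792083740234) [31.41978915 39.60453994 44.22103721]
 latch 68 [555.07367049 280.78825119  72.42144491]
 deck 1040 ((530.391845703125, 263.4879150390625), (208.55178833007812, 344.2505187988281), 3.1298928260803223)
```

```bash
python3 - <<'E'
from h import *
c=cam("wrist"); print(np.array(c["mount"]).round(3), c["f"]); save(c,"w0")
z=np.load("side.npz"); c={k:z[k] for k in z.files}; W=cloud(c)
z=np.load("scene.npz"); c2={k:z[k] for k in z.files}; W2=cloud(c2)
for W,b in((W,(232,148,328,216)),(W2,(155,162,290,226))):
    P=W[b[1]:b[3],b[0]:b[2]].reshape(-1,3); P=P[np.isfinite(P[:,0])]
    a=P[(P[:,2]>38)&(P[:,2]<48)&(P[:,0]<700)]
    print(np.percentile(a,[1,50,99],axis=0).round())
    t=P[(P[:,2]>60)&(P[:,0]<460)&(P[:,2]<95)]; print("latch",len(t),np.percentile(t,[3,50,97],axis=0).round() if len(t) else "")
E
```

```text
[[  0.     -0.946  -0.325  83.92 ]
 [  1.      0.     -0.      0.526]
 [  0.     -0.325   0.946 -70.5  ]
 [  0.      0.      0.      1.   ]] 292.4329696371716
[[418.  92.  38.]
 [523. 205.  41.]
 [633. 410.  46.]]
latch 45 [[414. 233.  60.]
 [421. 239.  73.]
 [436. 258.  80.]]
[[413.  89.  38.]
 [513. 219.  41.]
 [631. 410.  47.]]
latch 75 [[411. 228.  60.]
 [416. 241.  72.]
 [431. 258.  80.]]
```

step_arm(plan=[{"offset": [-41.1,-15.9,1.4],"rot": [0,0,-14.7],"gripper": 8.5},{"offset": [-41.1,-15.9,1.4],"rot": [0,0,-14.7],"gripper": 8.5},{"offset": [-41.1,-15.9,1.4],"rot": [0,0,-14.7],"gripper": 8.5},{"offset": [-41.1,-15.9,1.4],"rot": [0,0,-14.7],"gripper": 8.5},{"offset": [-41.1,-15.9,1.4],"rot": [0,0,-14.7],"gripper": 8.5},{"offset": [-41.1,-15.9,1.4],"rot": [0,0,-14.7],"gripper": 8.5},{"offset": [-41.1,-15.9,1.4],"rot": [0,0,-14.7],"gripper": 8.5},{"offset": [-41.1,-15.9,1.4],"rot": [0,0,-14.7],"gripper": 8.5},{"offset": [-41.1,-15.9,1.4],"rot": [0,0,-14.7],"gripper": 8.5},{"offset": [-41.1,-15.9,1.4],"rot": [0,0,-14.7],"gripper": 8.5},{"offset": [-41.1,-15.9,1.4],"rot": [0,0,-14.7],"gripper": 8.5},{"offset": [-41.1,-15.9,1.4],"rot": [0,0,-14.7],"gripper": 8.5}])

```text
time_s: 1.35
eef_pos: [489.7, 250.3, 289.9]
ee_rot: [-0.0, -0.0, 1.0, 0.0]
force: [0.1, -0.5, 1.3]
grip_width: 0.993
grip_force: 0.0
```

```bash
python3 - <<'E'
from h import *
c=cam("wrist"); save(c,"w1"); s=sense(); print(s["eef_pos"],s["ee_rot"],s["time_s"])
E
```

```text
[489.61235555 250.46957147 290.0189305 ] [-9.22486179e-05 -6.34651725e-04  9.99999793e-01  5.31845913e-05] 1.4
```

View pics/w1.png

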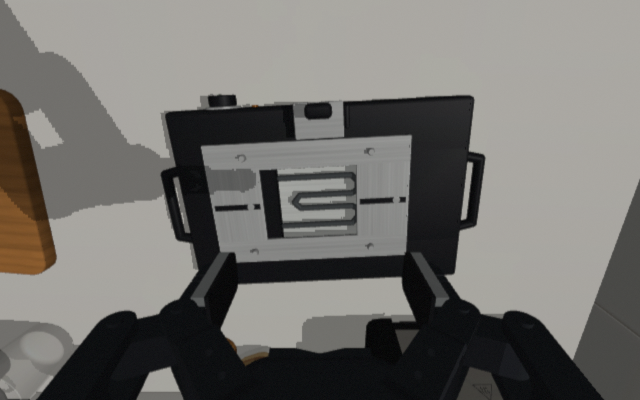

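The wrist view shows the grill: pins at about (240,157), (369,150), (255,250) and (370,245), the latch thumb piece at (318,111), and the housing corners at (166,112), (472,97), (455,272) and (196,284).

```bash
python3 - <<'E'
from h import *
z=np.load("w1.npz"); c={k:z[k] for k in z.files}
t=[]
for u,v in((240,157),(369,150),(255,250),(370,245)):
    t.append(cv2.resize(cv2.cvtColor(c["color"],cv2.COLOR_RGB2BGR)[v-12:v+13,u-12:u+13],(300,300),interpolation=cv2.INTER_NEAREST))
cv2.imwrite("pics/pins.png",np.vstack([np.hstack(t[:2]),np.hstack(t[2:])]))
P=ray(c,[(240,157),(369,150),(255,250),(370,245)],48); print(P.round(1), P.mean(0))
print([np.linalg.norm(P[a]-P[b]).round(1) for a,b in((0,1),(2,3),(0,2),(1,3),(0,3),(1,2))])
# housing via dark mask / depth
W=cloud(c); m=(W[...,2]>30)&(W[...,2]<58)&(W[...,0]<660)&(W[...,0]>400)
m[300:]=0; Q=W[m]
core=Q[(abs(Q[:,1]-250)<150)]
ys=np.arange(110,400,10)
fr=[(y,np.percentile(core[abs(core[:,1]-y)<5,0],[1,99])) for y in ys if (abs(core[:,1]-y)<5).sum()>20]
Y=np.array([f[0] for f in fr]);F=np.array([f[1] for f in fr])
for k in(0,1): print(np.polyfit(Y-250,F[:,k],1))
xs=np.arange(430,620,10)
for x in xs[::3]:
    q=Q[abs(Q[:,0]-x)<5]; print(x,np.percentile(q[:,1],[1,99]).round(1))
q=W[(W[...,2]>66)&(W[...,2]<90)&(W[...,0]<450)]
q=q[abs(q[:,1]-250)<50]; print("latch",np.percentile(q,[3,50,97],axis=0).round(1))
b=W[80:130,300:340].reshape(-1,3); b=b[b[:,2]>60]; print(b.shape, b.mean(0) if len(b) else "")
E
```

```text
[[470.7 164.7  48. ]
 [462.9 303.9  48. ]
 [584.5 172.9  48. ]
 [577.6 311.5  48. ]] [523.91102502 238.25697257  48.        ]
[np.float64(139.4), np.float64(138.8), np.float64(114.1), np.float64(114.9), np.float64(181.6), np.float64(178.7)]
[-3.35444868e-02  4.20561749e+02]
[-1.92755095e-02  6.20830960e+02]
430 [ 89.  409.8]
460 [ 91.5 410.5]
490 [ 73.5 434.6]
520 [ 72.9 435.8]
550 [ 74.8 437.5]
580 [ 82.5 416.9]
610 [ 98.8 660.7]
latch [[413.9 237.3  76.3]
 [420.9 249.3  79.9]
 [428.3 260.4  81.6]]
(614, 3) [423.4895379  249.84284846  73.97998362]
```

View pics/pins.png

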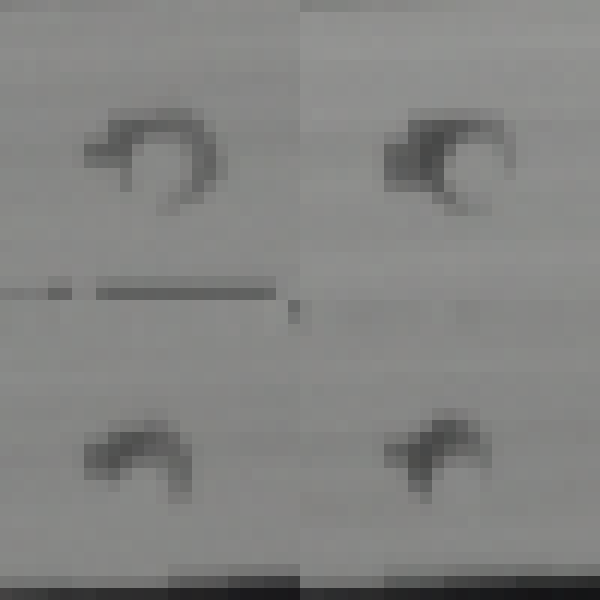

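Bright pin tops sit 1–2 px below my first picks, so I'll recompute with those while moving over the plate.

step_arm(plan=[{"offset": [-1.5,-55,4],"rot": [0,0,9],"gripper": 8.5},{"offset": [-1.5,-55,4],"rot": [0,0,9],"gripper": 8.5},{"offset": [-1.5,-55,4],"rot": [0,0,9],"gripper": 8.5},{"offset": [-1.5,-55,4],"rot": [0,0,9],"gripper": 8.5},{"offset": [-1.5,-55,4],"rot": [0,0,9],"gripper": 8.5},{"offset": [-1.5,-55,4],"rot": [0,0,9],"gripper": 8.5},{"offset": [-1.5,-55,4],"rot": [0,0,9],"gripper": 8.5},{"offset": [-1.5,-55,4],"rot": [0,0,9],"gripper": 8.5},{"offset": [-1.5,-55,4],"rot": [0,0,9],"gripper": 8.5},{"offset": [-1.5,-55,4],"rot": [0,0,9],"gripper": 8.5},{"offset": [-1.5,-55,4],"rot": [0,0,9],"gripper": 8.5},{"offset": [-1.5,-55,4],"rot": [0,0,9],"gripper": 8.5}])

```text
time_s: 2.6
eef_pos: [504.8, -304.0, 249.1]
ee_rot: [-0.0, 0.08, 0.997, -0.0]
force: [0.4, 1.3, -0.0]
grip_width: 0.995
grip_force: 0.0
```

```bash
python3 - <<'E'
from h import *
z=np.load("w1.npz"); c={k:z[k] for k in z.files}
P=ray(c,[(240.9,158.3),(370.6,151.3),(255.4,252.4),(371.3,247.5)],49.5); print(P.round(1), P.mean(0))
print([np.linalg.norm(P[a]-P[b]).round(1) for a,b in((0,1),(2,3),(0,2),(1,3),(0,3),(1,2))])
M=np.array([(-58,-70),(-58,70),(58,-70),(58,70)],float); Q=P[:,:2]-P[:,:2].mean(0)
print("yaw",np.degrees(np.arctan2((M[:,0]*Q[:,1]-M[:,1]*Q[:,0]).sum(),(M*Q).sum())))
c=cam("wrist"); save(c,"w2"); s=sense(); print(s["eef_pos"],s["ee_rot"],s["time_s"])
W=cloud(c); ok=(abs(W[...,0]-522)<110)&(abs(W[...,1]+303)<150)
t=ok&(W[...,2]>44)&(W[...,2]<56); l=cv2.connectedComponentsWithStats(t.astype(np.uint8)); i=1+l[2][1:,4].argmax(); t=l[1]==i
print("rib top",cv2.minAreaRect(W[t][:,:2].astype(np.float32)),np.median(W[t][:,2]))
E
```

```text
[[471.8 166.   49.5]
 [464.  305.4  49.5]
 [586.9 173.5  49.5]
 [580.1 313.   49.5]] [525.70956869 239.47657005  49.5       ]
[np.float64(139.7), np.float64(139.6), np.float64(115.4), np.float64(116.3), np.float64(182.6), np.float64(180.3)]
yaw 3.292077932820469
[ 505.15238887 -301.64279006  249.36391684] [-2.16177912e-04  7.95020065e-02  9.96834671e-01  1.52530784e-04] 2.65
rib top ((522.7718505859375, -301.8132629394531), (11.553423881530762, 106.61502075195312), 81.37871551513672) 50.05811217034537
```

View pics/w2.png

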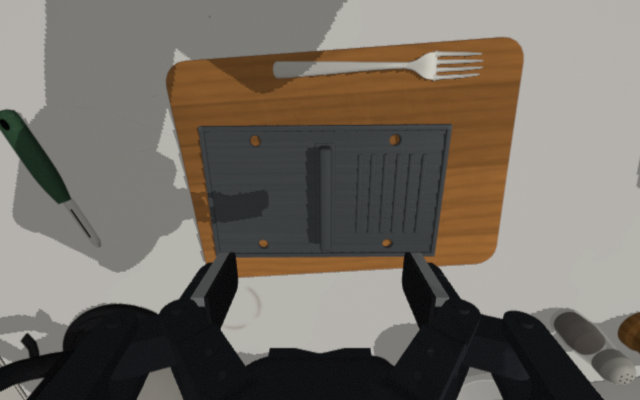

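The wrist view shows the plate on the board with its divider upright at (325,200), ribs to the right (+y, left half), and holes at (255,141), (395,140), (264,243) and (387,243).

```bash
python3 - <<'E'
from h import *
z=np.load("w2.npz"); c={k:z[k] for k in z.files}
col=c["color"].astype(int); br=((col[...,0]-col[...,2])>25).astype(np.uint8)
uv=[]
for u,v in((255,141),(395,140),(264,243),(387,243)):
    s=br[v-9:v+10,u-9:u+10]; yy,xx=np.nonzero(s); uv.append((u-9+xx.mean(),v-9+yy.mean())); print(len(xx),uv[-1])
P=ray(c,uv,24.5); print(P.round(1),P.mean(0).round(1))
print([np.linalg.norm(P[a]-P[b]).round(1) for a,b in((0,1),(2,3),(0,2),(1,3))])
M=np.array([(-58,-70),(-58,70),(58,-70),(58,70)],float); Q=P[:,:2]-P[:,:2].mean(0)
print("yaw",np.degrees(np.arctan2((M[:,0]*Q[:,1]-M[:,1]*Q[:,0]).sum(),(M*Q).sum())))
s=sense(); print(s["eef_pos"],s["ee_rot"])
E
```

```text
86 (np.float64(254.7093023255814), np.float64(140.41860465116278))
87 (np.float64(393.97701149425285), np.float64(139.44827586206895))
55 (np.float64(263.0), np.float64(243.0))
53 (np.float64(386.0566037735849), np.float64(242.20754716981133))
[[ 455.4 -361.6   24.5]
 [ 476.7 -223.6   24.5]
 [ 569.6 -379.    24.5]
 [ 590.7 -241.4   24.5]] [ 523.1 -301.4   24.5]
[np.float64(139.7), np.float64(139.2), np.float64(115.5), np.float64(115.4)]
yaw -8.764088009864638
[ 505.15238887 -301.64279006  249.36391684] [-2.16177912e-04  7.95020065e-02  9.96834671e-01  1.52530784e-04]
```

step_arm(plan=[{"offset": [-1.7,0.2,4],"rot": [0,0,-0.2],"gripper": 5},{"offset": [-1.7,0.2,8],"rot": [0,0,-0.2],"gripper": 5},{"offset": [-1.7,0.2,11],"rot": [0,0,-0.2],"gripper": 5},{"offset": [-1.7,0.2,13.5],"rot": [0,0,-0.2],"gripper": 5},{"offset": [-1.7,0.2,14.8],"rot": [0,0,-0.2],"gripper": 5},{"offset": [-1.7,0.2,14.8],"rot": [0,0,-0.2],"gripper": 5},{"offset": [-1.7,0.2,14.8],"rot": [0,0,-0.2],"gripper": 5}], squeeze=50)

```text
time_s: 3.35
eef_pos: [523.1, -300.7, 103.3]
ee_rot: [0.001, 0.076, 0.997, -0.001]
force: [0.2, -0.6, 1.2]
grip_width: 0.585
grip_force: 0.0
```

step_arm(plan=[{"offset": [0,0,0],"rot": [0,0,0],"gripper": 2},{"offset": [0,0,0],"rot": [0,0,0],"gripper": 2},{"offset": [0,0,0],"rot": [0,0,0],"gripper": 2},{"offset": [0,0,0],"rot": [0,0,0],"gripper": 2},{"offset": [0,0,0],"rot": [0,0,0],"gripper": 0.9},{"offset": [0,0,0],"rot": [0,0,0],"gripper": 0.9},{"offset": [0,0,0],"rot": [0,0,0],"gripper": 0.9},{"offset": [0,0,0],"rot": [0,0,0],"gripper": 0.9},{"offset": [0,0,0],"rot": [0,0,0],"gripper": 0.9}])

```text
time_s: 4.25
eef_pos: [522.6, -301.3, 102.3]
ee_rot: [0.0, 0.077, 0.997, -0.0]
force: [-1.0, 0.1, 6.0]
grip_width: 0.129
grip_force: 51.0
```

step_arm(plan=[{"offset": [0,0,-0.5],"rot": [0,0,0],"gripper": 0.9},{"offset": [0,0,-2],"rot": [0,0,0],"gripper": 0.9},{"offset": [0,0,-5],"rot": [0,0,0],"gripper": 0.9},{"offset": [0,0,-9],"rot": [0,0,0],"gripper": 0.9},{"offset": [0,0,-13],"rot": [0,0,0],"gripper": 0.9},{"offset": [0,0,-15],"rot": [0,0,0],"gripper": 0.9},{"offset": [0,0,-15],"rot": [0,0,0],"gripper": 0.9},{"offset": [0,0,-15],"rot": [0,0,0],"gripper": 0.9},{"offset": [0,0,-15],"rot": [0,0,0],"gripper": 0.9}])

```text
time_s: 5.15
eef_pos: [522.0, -300.7, 250.1]
ee_rot: [-0.001, 0.077, 0.997, 0.001]
force: [0.4, 0.1, -3.9]
grip_width: 0.127
grip_force: 49.7
```

```bash
python3 - <<'E'
from h import *
s=sense(); print(s["eef_pos"],s["ee_rot"],s["force"],s["grip_width"])
c=cam("wrist"); save(c,"w3")
E
```

```text
[ 522.02379878 -300.70634475  250.05344495] [-0.00136503  0.07684771  0.99704136  0.00104413] [ 0.38166365  0.12199914 -3.91325767] 0.1270936971081614
```

View pics/w3.png

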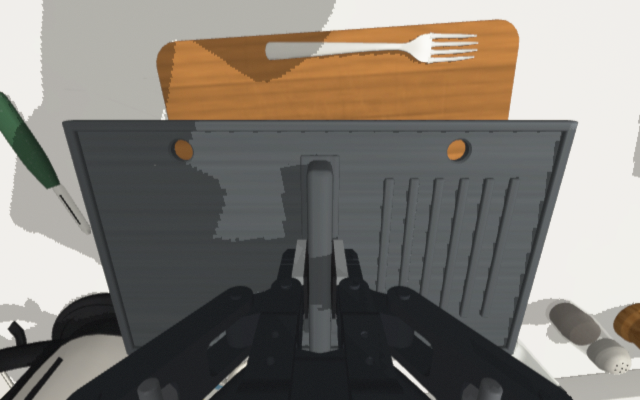

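The plate is held level with its front edge at row 123 and its front holes at (183,150) and (457,150).

```bash
python3 - <<'E'
from h import *
z=np.load("w3.npz"); c={k:z[k] for k in z.files}; c["M"]=np.array(capture("wrist")["mount"]); W=cloud(c)
m=np.zeros((400,640),bool); m[165:285,110:160]=1; m[140:170,220:290]=1; m[140:172,360:430]=1; m[190:270,530:545]=0
Q=W[m]; Q=Q[np.isfinite(Q[:,0])&(abs(Q[:,2]-76)<12)]
A=np.c_[Q[:,:2],np.ones(len(Q))]; p=np.linalg.lstsq(A,Q[:,2],rcond=None)[0]; print("plane",p,len(Q),"deg",np.degrees(p[:2]))
col=c["color"].astype(int); br=((col[...,0]-col[...,2])>25)
uv=[]
for u,v in((183,150),(457,150)):
    s=br[v-16:v+17,u-16:u+17]; yy,xx=np.nonzero(s); uv.append((u-16+xx.mean(),v-16+yy.mean())); print(len(xx),np.ptp(xx),np.ptp(yy))
uv=np.array(uv); P=ray(c,uv,p[2]+2.5+p[0]*50); print(uv,P)
d=P[1]-P[0]; print("len",np.linalg.norm(d)," y-axis dev deg",np.degrees(np.arctan2(d[0],d[1])))
# plate frame in tool: front holes mid; plate +x is tool -x
print("origin tool", P.mean(0)-58*np.array([d[1],-d[0],0])/np.linalg.norm(d))
E
```

```text
plane [ 2.04128633e-04 -2.34886628e-04  7.58310729e+01] 10313 deg [ 0.01169571 -0.01345801]
287 17 19
303 18 20
[[183.25087108 149.56794425]
 [455.91419142 149.38283828]] [[ 56.84957666 -69.20064314  78.34127931]
 [ 56.99065657  70.21185632  78.34127931]]
len 139.41257084276  y-axis dev deg 0.05798103264085177
origin tool [-1.07985369  0.56430025 78.34127931]
```

step_arm(plan=[{"offset": [0.22,1.48,0],"rot": [0,0,-0.5],"gripper": 0.9},{"offset": [0.67,4.45,0],"rot": [0,0,-1.5],"gripper": 0.9},{"offset": [1.27,8.41,0],"rot": [0,0,-2.5],"gripper": 0.9},{"offset": [1.94,12.86,0],"rot": [0,0,-4],"gripper": 0.9},{"offset": [2.62,17.3,0],"rot": [0,0,-5.5],"gripper": 0.9},{"offset": [3.29,21.75,0],"rot": [0,0,-7],"gripper": 0.9},{"offset": [3.96,26.2,0],"rot": [0,0,-8.5],"gripper": 0.9},{"offset": [4.64,30.65,0],"rot": [0,0,-9.5],"gripper": 0.9},{"offset": [5.31,35.1,0],"rot": [0,0,-10.5],"gripper": 0.9},{"offset": [5.98,39.55,0],"rot": [0,0,-11.5],"gripper": 0.9},{"offset": [6.5,43,0],"rot": [0,0,-12],"gripper": 0.9},{"offset": [6.8,45,0],"rot": [0,0,-12.1],"gripper": 0.9}])

```text
time_s: 6.45
eef_pos: [523.1, 157.3, 251.5]
ee_rot: [-0.0, -0.03, 1.0, 0.0]
force: [0.0, -1.0, -3.3]
grip_width: 0.125
grip_force: 49.7
```

step_arm(plan=[{"offset": [0.1,2,0],"rot": [0,0,0],"gripper": 0.9},{"offset": [0.2,5,0],"rot": [0,0,0],"gripper": 0.9},{"offset": [0.3,8,0],"rot": [0,0,0],"gripper": 0.9},{"offset": [0.4,9.5,0],"rot": [0,0,0],"gripper": 0.9},{"offset": [0.4,9.5,0],"rot": [0,0,0],"gripper": 0.9},{"offset": [0.4,9.5,0],"rot": [0,0,0],"gripper": 0.9},{"offset": [0.4,9.5,0],"rot": [0,0,0],"gripper": 0.9},{"offset": [0.4,9.5,0],"rot": [0,0,0],"gripper": 0.9}])

```text
time_s: 7.25
eef_pos: [515.0, 247.8, 251.9]
ee_rot: [-0.0, -0.028, 1.0, -0.0]
force: [0.6, -0.9, -3.0]
grip_width: 0.13
grip_force: 49.7
```

```bash
cat >> h.py <<'E'
def off(t,yaw,n=1):
    s=sense(); q=s["ee_rot"]; Rm=R.from_quat([q[1],q[2],q[3],q[0]]).as_matrix(); cy=np.degrees(np.arctan2(-Rm[0,1],Rm[1,1]))
    print("t",s["time_s"],"pos",s["eef_pos"].round(2),"yaw",round(cy,2),"tilt",Rm[:2,2].round(4),"F",s["force"].round(1),"grip",round(s["grip_width"],3),s["grip_force"])
    print("offset cm",(Rm.T@(np.array(t)-s["eef_pos"])/10).round(2),"rotz",round(cy-yaw,2))
E
python3 -c "
from h import *
off((523.9,250.9,160),3.3)"
```

```text
t 7.25 pos [514.97 247.79 251.9 ] yaw 3.22 tilt [-0.0001 -0.0002] F [ 0.6 -0.9 -3. ] grip 0.13 49.73005771636963
offset cm [-0.91  0.26  9.19] rotz -0.08
```

step_arm(plan=[{"offset": [-0.5,0.2,1.5],"rot": [0,0,0],"gripper": 0.9},{"offset": [-0.9,0.3,4],"rot": [0,0,0],"gripper": 0.9},{"offset": [-0.9,0.3,7],"rot": [0,0,0],"gripper": 0.9},{"offset": [-0.9,0.3,9],"rot": [0,0,0],"gripper": 0.9},{"offset": [-0.9,0.3,10],"rot": [0,0,0],"gripper": 0.9},{"offset": [-0.9,0.3,10],"rot": [0,0,0],"gripper": 0.9},{"offset": [-0.9,0.3,10],"rot": [0,0,0],"gripper": 0.9},{"offset": [-0.9,0.3,10],"rot": [0,0,0],"gripper": 0.9}])

```text
time_s: 8.05
eef_pos: [524.1, 252.2, 153.1]
ee_rot: [0.001, -0.029, 1.0, 0.0]
force: [0.0, 0.9, -3.9]
grip_width: 0.129
grip_force: 49.6
```

```bash
python3 -c "
from h import *
off((523.9,250.9,134),3.3)"
```

```text
t 8.05 pos [524.14 252.25 153.06] yaw 3.29 tilt [0.0022 0.0006] F [ 0.   0.9 -3.9] grip 0.129 49.60195004940033
offset cm [ 0.04 -0.13  1.91] rotz -0.01
```

step_arm(plan=[{"offset": [0,0,0.6],"rot": [0,0,0],"gripper": 0.9},{"offset": [0,0,1.1],"rot": [0,0,0],"gripper": 0.9},{"offset": [0,0,1.5],"rot": [0,0,0],"gripper": 0.9},{"offset": [0,0,1.7],"rot": [0,0,0],"gripper": 0.9},{"offset": [0,0,1.8],"rot": [0,0,0],"gripper": 0.9},{"offset": [0,0,1.8],"rot": [0,0,0],"gripper": 0.9},{"offset": [0,0,1.8],"rot": [0,0,0],"gripper": 0.9}])

```text
time_s: 8.75
eef_pos: [523.7, 252.2, 134.0]
ee_rot: [0.0, -0.029, 1.0, 0.0]
force: [0.3, 0.6, -4.9]
grip_width: 0.126
grip_force: 49.7
```

step_arm(plan=[{"offset": [0,0,0.05],"rot": [0,0,0],"gripper": 0.9},{"offset": [0,0,0.1],"rot": [0,0,0],"gripper": 0.9},{"offset": [0,0,0.15],"rot": [0,0,0],"gripper": 0.9},{"offset": [0,0,0.2],"rot": [0,0,0],"gripper": 0.9},{"offset": [0,0,0.2],"rot": [0,0,0],"gripper": 0.9}])

```text
time_s: 9.25
eef_pos: [523.6, 252.1, 131.8]
ee_rot: [-0.0, -0.029, 1.0, -0.0]
force: [-0.2, -0.1, -2.6]
grip_width: 0.123
grip_force: 49.7
```

step_arm(plan=[{"offset": [0,0,0.04],"rot": [0,0,0],"gripper": 0.9},{"offset": [0,0,0.08],"rot": [0,0,0],"gripper": 0.9},{"offset": [0,0,0.08],"rot": [0,0,0],"gripper": 0.9}])

```text
time_s: 9.55
eef_pos: [523.6, 252.2, 131.4]
ee_rot: [0.0, -0.029, 1.0, 0.0]
force: [-1.1, -0.2, 0.1]
grip_width: 0.121
grip_force: 50.2
```

step_arm(plan=[{"offset": [0,0,0],"rot": [0,0,0],"gripper": 1.2},{"offset": [0,0,0],"rot": [0,0,0],"gripper": 1.4},{"offset": [0,0,0],"rot": [0,0,0],"gripper": 1.5},{"offset": [0,0,0],"rot": [0,0,0],"gripper": 1.5},{"offset": [0,0,0],"rot": [0,0,0],"gripper": 1.5}], squeeze=20)

```text
time_s: 10.05
eef_pos: [523.7, 252.2, 131.2]
ee_rot: [0.0, -0.029, 1.0, 0.0]
force: [0.3, 0.3, 0.4]
grip_width: 0.174
grip_force: 0.0
```

step_arm(plan=[{"offset": [0,-0.1,0],"rot": [0,0,0],"gripper": 1.5},{"offset": [0,-0.2,0],"rot": [0,0,0],"gripper": 1.5},{"offset": [0,-0.3,0],"rot": [0,0,0],"gripper": 1.5},{"offset": [0,-0.4,0],"rot": [0,0,0],"gripper": 1.5},{"offset": [0,-0.5,0],"rot": [0,0,0],"gripper": 1.5},{"offset": [0,-0.6,0],"rot": [0,0,0],"gripper": 1.5}])

```text
time_s: 10.65
eef_pos: [523.9, 246.2, 131.1]
ee_rot: [0.0, -0.029, 1.0, 0.0]
force: [-0.3, 2.1, 0.4]
grip_width: 0.177
grip_force: 1.2
```

```bash
cat > pl.py <<'E'
import sys
from h import *
off((524.6,238.9,131.4),3.3)
c=cam("wrist"); save(c,sys.argv[1]); W=cloud(c)
m=np.zeros((400,640),bool); m[165:285,110:160]=1; m[140:170,220:290]=1; m[140:172,360:430]=1
Q=W[m]; Q=Q[np.isfinite(Q[:,0])&(abs(Q[:,2]-52)<20)]
A=np.c_[Q[:,:2]-[525,240],np.ones(len(Q))]; p=np.linalg.lstsq(A,Q[:,2],rcond=None)[0]; print("plate top z",p[2].round(2),"slope deg",np.degrees(p[:2]).round(2),len(Q))
E
python3 pl.py w4
```

```text
t 10.65 pos [523.94 246.16 131.11] yaw 3.29 tilt [0.0001 0.0001] F [-0.3  2.1  0.4] grip 0.177 1.2443672865629196
offset cm [-0.02 -0.73 -0.03] rotz -0.01
plate top z 55.63 slope deg [0.16 0.04] 10303
```

View pics/w4.png

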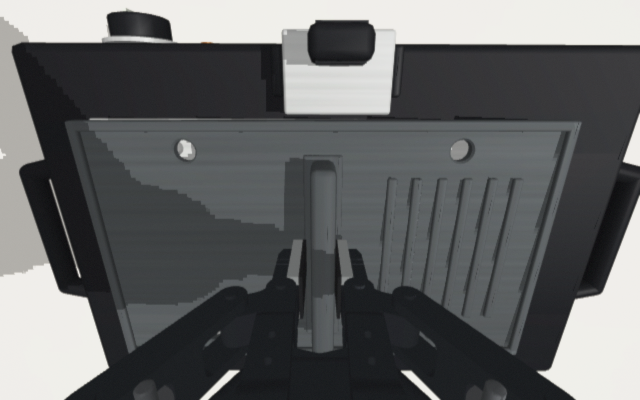

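The plate rides on the pin tips (top at about z = 55.6), with the front holes at (186,150) and (460,150) and the latch thumb at (341,43) ahead of it; I'll continue sliding.

step_arm(plan=[{"offset": [0,-0.1,0],"rot": [0,0,0],"gripper": 1.5},{"offset": [0,-0.2,0],"rot": [0,0,0],"gripper": 1.5},{"offset": [0,-0.3,0],"rot": [0,0,0],"gripper": 1.5},{"offset": [0,-0.4,0],"rot": [0,0,0],"gripper": 1.5},{"offset": [0,-0.5,0],"rot": [0,0,0],"gripper": 1.5},{"offset": [0,-0.6,0],"rot": [0,0,0],"gripper": 1.5},{"offset": [0,-0.65,0],"rot": [0,0,0],"gripper": 1.5}])

```text
time_s: 11.4
eef_pos: [524.3, 239.5, 131.0]
ee_rot: [-0.0, -0.029, 1.0, -0.0]
force: [-0.3, 1.1, -0.3]
grip_width: 0.176
grip_force: 0.2
```

```bash
python3 pl.py w5
```

```text
t 11.4 pos [524.26 239.48 130.99] yaw 3.29 tilt [-0.0003 -0.0003] F [-0.3  1.1 -0.3] grip 0.176 0.24157089181244373
offset cm [-0.03 -0.06 -0.04] rotz -0.01
plate top z 55.06 slope deg [0.63 0.08] 10307
```

step_arm(plan=[{"offset": [0,-0.05,0],"rot": [0,0,0],"gripper": 1.5},{"offset": [0,-0.1,0],"rot": [0,0,0],"gripper": 1.5},{"offset": [0,-0.15,0],"rot": [0,0,0],"gripper": 1.5},{"offset": [0,-0.15,0],"rot": [0,0,0],"gripper": 1.5}])

```text
time_s: 11.85
eef_pos: [524.4, 238.1, 131.1]
ee_rot: [-0.0, -0.029, 1.0, -0.0]
force: [-0.3, 1.9, -1.0]
grip_width: 0.175
grip_force: 0.6
```

```bash
python3 pl.py w6
```

```text
t 11.85 pos [524.38 238.12 131.07] yaw 3.29 tilt [-0.0001 -0.0001] F [-0.3  1.9 -1. ] grip 0.175 0.5889686197042465
offset cm [-0.03  0.08 -0.03] rotz -0.01
plate top z 49.35 slope deg [-0.21 -0.07] 10301
```

The plate dropped: top at z ≈ 49 and level. I'll relax, open and lift.

step_arm(plan=[{"offset": [0,0.1,0],"rot": [0,0,0],"gripper": 1.6},{"offset": [0,0.15,0],"rot": [0,0,0],"gripper": 3},{"offset": [0,0.15,0],"rot": [0,0,0],"gripper": 3},{"offset": [0,0.15,0],"rot": [0,0,0],"gripper": 3},{"offset": [0,0.15,-2],"rot": [0,0,0],"gripper": 3},{"offset": [0,0.15,-6],"rot": [0,0,0],"gripper": 3},{"offset": [3,0.5,-10],"rot": [0,0,0],"gripper": 0},{"offset": [6,1,-12],"rot": [0,0,0],"gripper": 0},{"offset": [6,1,-12],"rot": [0,0,0],"gripper": 0},{"offset": [6,1,-12],"rot": [0,0,0],"gripper": 0},{"offset": [6,1,-12],"rot": [0,0,0],"gripper": 0}])

```text
time_s: 13.0
eef_pos: [464.3, 244.5, 250.2]
ee_rot: [-0.001, -0.028, 1.0, -0.0]
force: [-0.3, 0.3, -0.5]
grip_width: 0.001
grip_force: 0.0
```

```bash
python3 - <<'E'
from h import *
off((400,240,200),3.3)
c=cam("wrist"); save(c,"w7"); W=cloud(c); col=c["color"].astype(int)
g=(abs(W[...,0]-525)<65)&(abs(W[...,1]-240)<115); m=g&(W[...,2]>46)&(W[...,2]<54); m[300:]=0
Q=W[m]; A=np.c_[Q[:,:2]-[525,240],np.ones(len(Q))]; print(np.linalg.lstsq(A,Q[:,2],rcond=None)[0],np.percentile(Q[:,2],[5,50,95]))
t=(W[...,2]>74)&(W[...,2]<90)&(W[...,0]<450)&(abs(W[...,1]-245)<40); t[330:]=0
print(t.sum(),W[t].mean(0),cv2.minAreaRect(W[t][:,:2].astype(np.float32)))
E
```

```text
t 13.0 pos [464.34 244.48 250.18] yaw 3.26 tilt [-0.0012 -0.0004] F [-0.3  0.3 -0.5] grip 0.001 0.0
offset cm [ 6.44 -0.08  5.03] rotz -0.04
[-1.65695453e-03  2.31460077e-03  4.96727009e+01] [48.40615298 49.54807587 51.5775058 ]
525 [420.42907844 248.89414262  79.4779851 ] ((420.8863525390625, 249.06578063964844), (14.4736967086792, 25.867937088012695), 2.837444305419922)
```

View pics/w7.png

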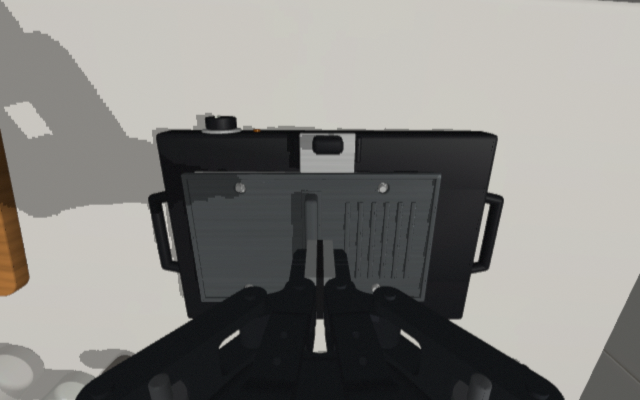

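The plate lies flat with pins showing in the holes at (240,187), (383,187), (250,288) and (376,288), and the thumb piece is at (328,145). Next I'll bring the shut fingers down in front of the thumb piece.

step_arm(plan=[{"offset": [4,0.3,0],"rot": [0,0,0],"gripper": 0},{"offset": [8.4,0.7,0],"rot": [0,0,0],"gripper": 0},{"offset": [8.4,0.7,0],"rot": [0,0,0],"gripper": 0},{"offset": [8.4,0.7,2],"rot": [0,0,0],"gripper": 0},{"offset": [8.4,0.7,5],"rot": [0,0,0],"gripper": 0},{"offset": [8.4,0.7,8],"rot": [0,0,0],"gripper": 0},{"offset": [8.4,0.7,10],"rot": [0,0,0],"gripper": 0},{"offset": [8.4,0.7,11.2],"rot": [0,0,0],"gripper": 0},{"offset": [8.4,0.7,11.2],"rot": [0,0,0],"gripper": 0},{"offset": [8.4,0.7,11.2],"rot": [0,0,0],"gripper": 0}])

```text
time_s: 14.05
eef_pos: [380.3, 246.8, 139.0]
ee_rot: [-0.0, -0.028, 1.0, -0.0]
force: [-0.5, -0.2, -0.1]
grip_width: -0.001
grip_force: 0.0
```

step_arm(plan=[{"offset": [-0.3,0,0],"rot": [0,0,0],"gripper": 0},{"offset": [-0.6,0,0],"rot": [0,0,0],"gripper": 0},{"offset": [-0.9,0,0],"rot": [0,0,0],"gripper": 0},{"offset": [-1.2,0,0],"rot": [0,0,0],"gripper": 0},{"offset": [-1.5,0,0],"rot": [0,0,0],"gripper": 0},{"offset": [-1.7,0,0],"rot": [0,0,0],"gripper": 0},{"offset": [-1.9,0,0],"rot": [0,0,0],"gripper": 0},{"offset": [-2.1,0,0],"rot": [0,0,0],"gripper": 0}])

```text
time_s: 14.85
eef_pos: [400.8, 248.1, 139.1]
ee_rot: [-0.0, -0.029, 1.0, -0.0]
force: [-0.4, 0.4, 0.4]
grip_width: -0.001
grip_force: 0.0
```

step_arm(plan=[{"offset": [-0.1,0,0],"rot": [0,0,0],"gripper": 0},{"offset": [-0.2,0,0],"rot": [0,0,0],"gripper": 0},{"offset": [-0.3,0,0],"rot": [0,0,0],"gripper": 0},{"offset": [-0.4,0,0],"rot": [0,0,0],"gripper": 0},{"offset": [-0.5,0,0],"rot": [0,0,0],"gripper": 0},{"offset": [-0.6,0,0],"rot": [0,0,0],"gripper": 0},{"offset": [-0.7,0,0],"rot": [0,0,0],"gripper": 0}])

```text
time_s: 15.55
eef_pos: [407.6, 248.5, 139.0]
ee_rot: [-0.0, -0.029, 1.0, -0.0]
force: [-2.8, -0.3, 2.1]
grip_width: -0.002
grip_force: 1.3
```

step_arm(plan=[{"offset": [-0.1,0,0],"rot": [0,0,0],"gripper": 0},{"offset": [-0.2,0,0],"rot": [0,0,0],"gripper": 0},{"offset": [-0.3,0,0],"rot": [0,0,0],"gripper": 0},{"offset": [-0.4,0,0],"rot": [0,0,0],"gripper": 0}])

```text
time_s: 15.95
eef_pos: [411.7, 248.7, 139.1]
ee_rot: [-0.0, -0.029, 1.0, -0.0]
force: [-2.2, -0.9, 0.9]
grip_width: -0.003
grip_force: 1.3
```

step_arm(plan=[{"offset": [-0.1,0,0],"rot": [0,0,0],"gripper": 0},{"offset": [-0.2,0,0],"rot": [0,0,0],"gripper": 0},{"offset": [-0.3,0,0],"rot": [0,0,0],"gripper": 0}])

```text
time_s: 16.25
eef_pos: [414.6, 248.9, 139.0]
ee_rot: [-0.0, -0.029, 1.0, -0.0]
force: [-4.0, -0.3, 0.4]
grip_width: 0.004
grip_force: 1.3
```

step_arm(plan=[{"offset": [-0.06,0,0],"rot": [0,0,0],"gripper": 0},{"offset": [-0.12,0,0],"rot": [0,0,0],"gripper": 0}])

```text
time_s: 16.45
eef_pos: [415.8, 248.9, 139.0]
ee_rot: [-0.0, -0.029, 1.0, -0.0]
force: [-2.0, -1.0, 1.1]
grip_width: 0.001
grip_force: 1.3
```

step_arm(plan=[{"offset": [-0.06,0,0],"rot": [0,0,0],"gripper": 0},{"offset": [-0.12,0,0],"rot": [0,0,0],"gripper": 0}])

```text
time_s: 16.65
eef_pos: [416.6, 249.0, 139.0]
ee_rot: [-0.001, -0.029, 1.0, -0.0]
force: [-6.6, -1.0, 4.0]
grip_width: 0.0
grip_force: 3.6
```

Force is rising near the expected stop; one more small step to confirm.

step_arm(plan=[{"offset": [-0.05,0,0],"rot": [0,0,0],"gripper": 0},{"offset": [-0.05,0,0],"rot": [0,0,0],"gripper": 0}])

```text
time_s: 16.85
eef_pos: [416.7, 249.0, 139.0]
ee_rot: [-0.001, -0.029, 1.0, -0.0]
force: [-8.5, -1.7, 5.3]
grip_width: -0.0
grip_force: 4.0
```

step_arm(plan=[{"offset": [0.5,0,0],"rot": [0,0,0],"gripper": 0},{"offset": [2,0,0],"rot": [0,0,0],"gripper": 0},{"offset": [4,0,0],"rot": [0,0,0],"gripper": 0},{"offset": [4,0,-3],"rot": [0,0,0],"gripper": 0},{"offset": [4,0,-7],"rot": [0,0,0],"gripper": 0},{"offset": [2,0,-11],"rot": [0,0,0],"gripper": 0},{"offset": [-2,0,-13],"rot": [0,0,0],"gripper": 0},{"offset": [-5,0,-13],"rot": [0,0,0],"gripper": 0},{"offset": [-5,0,-13],"rot": [0,0,0],"gripper": 0},{"offset": [-5,0,-13],"rot": [0,0,0],"gripper": 0},{"offset": [-5,0,-13],"rot": [0,0,0],"gripper": 0}])

```text
time_s: 17.95
eef_pos: [466.7, 252.0, 268.9]
ee_rot: [-0.0, -0.029, 1.0, -0.0]
force: [-0.1, 0.7, 0.4]
grip_width: 0.001
grip_force: 0.0
```

```bash
python3 - <<'E'
from h import *
off((400,240,200),3.3)
c=cam("wrist"); save(c,"w8"); W=cloud(c)
g=(abs(W[...,0]-525)<65)&(abs(W[...,1]-240)<115); m=g&(W[...,2]>46)&(W[...,2]<54); m[300:]=0
Q=W[m]; A=np.c_[Q[:,:2]-[525,240],np.ones(len(Q))]; print(np.linalg.lstsq(A,Q[:,2],rcond=None)[0],np.percentile(Q[:,2],[5,50,95]))
t=(W[...,2]>74)&(W[...,2]<90)&(W[...,0]<460)&(abs(W[...,1]-245)<40); t[330:]=0
print(t.sum(),W[t].mean(0),cv2.minAreaRect(W[t][:,:2].astype(np.float32)))
E
```

```text
t 17.95 pos [466.71 252.   268.9 ] yaw 3.3 tilt [-0.0003 -0.0001] F [-0.1  0.7  0.4] grip 0.001 0.0
offset cm [ 6.73 -0.81  6.89] rotz 0.0
[-1.89689872e-03  2.38635256e-03  4.97017203e+01] [48.3981917  49.58482384 51.61457052]
450 [434.0266825  249.72165911  79.52978575] ((434.61566162109375, 249.653564453125), (15.156970977783203, 24.5410213470459), 4.158622741699219)
```

View pics/w8.png

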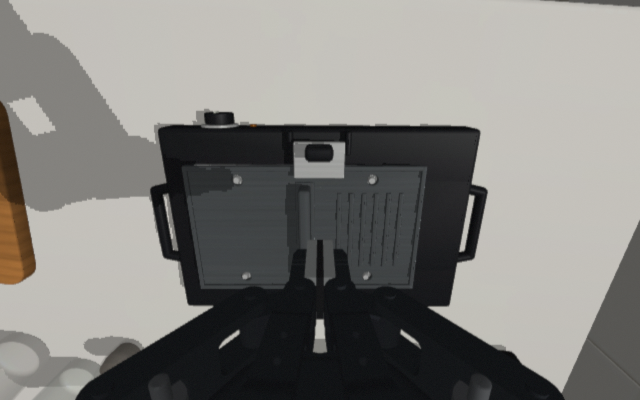

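The tongue now covers the plate's front rim at (319,172), with the thumb 13.7 mm further in and at its stop. The plate is level with pins showing in all four holes.

```bash
python3 -c "
from rig import *
print(finish_job())"
```

```text
the job is handed in; nothing more can be done
None
```

The plate is back on the grill, flat over all four pins, with the latch pushed to its stop over the front rim; I handed the job in at about 18 s, and no verdict came back.

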